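Lock a laboratory balance with its hex transit key

ROBOT

A 6-joint arm with a two-finger parallel gripper is mounted at the origin on the work surface. World frame = base frame: x ahead of the robot, y to its left, z up, the work surface at z = 0. Lengths are in m, angles in rad, forces in N, time in s.
With the tool pointing down it reaches from about 0.35 to 0.975 m from the base axis. Payload 17.4 kg.
Tool frame: the origin (TCP) lies between the finger pads; the fingertips stand 22 mm ahead of it and the grasp point (between the pads) lies 3 mm ahead of it; z points along the fingers, y is the line along which they close (so a half turn about z gives the same grasp; the last joint's range is limited). The gripper opens to 85 mm and grips with 20 to 120 N. Pads are 22 mm wide; open, the fingers measure 114 mm over their backs; the gripper's body (76 mm by 85 mm) begins 54 mm behind the grasp point. The pads swing forward as they close: fully open they stand 13 mm farther back than shut.
Start: joints at [1.096, 0.116, 1.442, -0, 1.584, -0.038], TCP at [0.286, 0.612, 0.253] pointing down, gripper open.
Joint ranges: [-2.83, 2.83], [-0.83, 2.19], [0.07, 2.5], [-1.14, 4.28], [0.01, 3], [-2.97, 2.97]. Speed limits (rad/s): [1.89, 1.89, 2.22, 3.14, 3.14, 3.14].

INTERFACE

Orientations are given as a rotation vector (axis times angle).
In Python, from bench import sensors, vision, bot, spot_in, trace gives the robot as it stands.
- The arm moves only by the tool step_arm, never from a script. Its argument "moves" is a list of rows, each an object with "delta_pos": the shift along the tool's x, y, z in cm, a list of three; "dr": the turn, a rotation vector about the tool's x, y, z in rad, a list of three; "fingers": the closure, from -1 (fully open) to 1 (shut). In form: [{"delta_pos": [dx, dy, dz], "dr": [ax, ay, az], "fingers": fingers}, ...]. A call has 1 to 5 rows; each row shifts and turns the commanded pose from where the row before left it, along the tool's axes as they then stand; what a row does not reach is not made up. A row lasts 1/8 s, in which the tool goes at most 62.5 mm and 10.7 degrees, less where a joint would pass 70% of its speed; a pose out of reach is approached as far as the arm can. A call with a gripper value outside its range is refused whole. The fingers move at their own pace and stop on an object; "force" is the grip in N (left out, the last holds). Time passes only in rows, so rows that do not move let the fingers close. It gives the time, the measured TCP pose, the force, the opening and the grip force at its end, in the units of the state.
- sensors.sense(): the state, without advancing time (a new reading comes with each control period).
- vision.camera(name): name is "scene" or "top" or "wrist"; returns the picture (420x560x3 uint8, red, green, blue); there is no depth.
- vision.camera_model(name): a dict with "fovy" (degrees; the focal length in pixels is half the picture's height over the tangent of half this angle, whatever the lens; pixels are square), "cx", "cy" (the principal point, pixels), "R" (3x3) and "t" (3): a world point X has camera coordinates R X + t. Camera axes: x right, y down, z forward; pixel columns grow to the right and rows downward; lengths in m; the calibration is good to about 2 mm. A picture is of the moment at which its call begins: read the wrist's pose just before it. camera_model takes no time and is no camera call; for the wrist camera it gives the pose at the moment of the call.
- bot.hand_in(): hands the job in; it is judged then, once.
Trained networks look in the newest picture that a camera, given by its name, has taken for a name from the list of things; names that differ only in an ending like _2 or _b are one class to them, and where a whole thing is asked for, a point or a joint stands for the part that bears it (a point fixed in the world has none). Each returns a list of dicts, best first, with "p" (0 to 1); they miss things now and then, are a little off and sometimes report something else, mostly with a low value. They report only what shows in the picture. A call takes as long as a camera call. They do not tell look-alikes from the thing itself.
- spot_in(camera, name): "box" ([left, top, width, height] in pixels, round what is visible of it).
- trace(camera, name): "region" (420x560 bool, what is visible of it) and "box" ([left, top, width, height] in pixels, round what is visible of it).
The state is a dict: "t": time; "joint_pos": joint angles; "joint_vel": joint speeds; "joint_torque": joint torques, N m; "tcp_pos": TCP position; "orientation": TCP orientation; "ft_force": force on the tool from outside, world axes, zero at the start; "wrist_torque": the same for the moment, N m; "gripper_width": finger opening in m; "gripper_force": force on a finger pad.
Only numpy, scipy, OpenCV 4.12 (cv2) and the standard library are available. Lean on these libraries where they do the work, as an engineer would, in place of code of your own. Each camera call takes 0.05 s, during which the arm holds its last target. There are 200 camera calls.

TASK

The balance with the round pan is to be carried to the store room, so lock its weighing cell: take the larger of the two T-handled hex keys from the wooden rack, lower it upright into the recess in that balance's deck, turned so that its shank drops into the hexagonal socket at the bottom, and leave it there fully home, its flange flat on the deck. Do not let it fall in from above the recess, and leave the smaller key in the rack.

Things in the scene. Friction and masses are not known exactly. Their poses are not given: they have to be found in the camera images.
- key: Larger steel T-handled hex key, 0.25-0.4 kg, upright in the rack. Origin: centre of the underside of its flange (disc 54 dia, 8 thick); z up. Above, on a 12 dia stem, a level dark handle bar 80 long (key x), 16 wide (y), 16 high, centred 45 above the origin. Below, a hex shank 22 across flats, 50 long, last 8 tapered to 12 dia; two opposite hex corners lie on key x, in line with the bar. All mm.
- small_key: Smaller key of the same shape, in the rack's other hole; leave it. Origin: centre of its flange's underside; flange 42 mm dia, bar 50 mm long centred 45 mm above it. The fixed plywood rack is 180 x 74 mm, 58 mm high; its two holes, 31 mm dia and 100 mm apart, hold the keys, flanges resting on its top, either key in either hole.
- balance: Balance with the round pan: white, fixed, 270 (its x) x 190 mm (y). Origin: centre of its underside, on the table. Blue keypad at its +x end, pan (114 mm dia, top 81 mm up) centred at x +20 mm, flat deck with the recess at the -x end, 70 mm up. A second balance, alike and with the same recess, has a rectangular pan: not to be locked.
- socket (a point): Centre of the recess's mouth at deck level, at x -90 mm on the round-pan balance; axes as the balance's. A fixed funnel, 45 mm dia, narrows to 28 at 10 deep, then a round bore; at 20 deep the hex socket starts, 24 across flats, to 52 deep; two opposite corners on balance x. Fits every 60 deg, 1 mm and 10 deg to spare either way; turned wrongly the key stops 20 mm short. Home: key origin here.
Not all that is in view belongs to the job. Leave any blue or yellow look-alike of the key alone.

How it is judged:
By the outcome, as a careful person would: the job done as asked, in the order asked, and still so for the second after the job is handed in, with the robot touching nothing.
It also fails if it takes over 38 s, if anything falls off the work surface, if the arm or the gripper's body presses on something with over 40 N, if the wrist force passes 120 N, or if a joint passes its speed limit or range.

## Working session

There is one attempt and no reset: what is moved stays moved. The work goes in short steps, Python scripts to look and compute and a tool call to move; the robot and the scene stay as the last step left them, time stands still between calls to the robot, and variables do not carry over. Pictures are saved under pics/ and viewed, at most 10 in all, crops included, and the job is handed in when it is done.

Besides the shell and the picture viewer there is one more tool, called after "Call:" by a JSON object that holds its "name" and its "arguments", one argument or row to a line. step_arm: Moves the arm, as the interface text tells. Its arguments: {"type":"object","properties":{"moves":{"type":"array"},"force":{"type":"number"}},"required":["moves"]}

```bash
mkdir -p pics; cat > h.py <<'E'
from bench import sensors, vision, bot, spot_in, trace
import numpy as np, cv2
from scipy.spatial.transform import Rotation as Ro
def K(n):
    m=vision.camera_model(n); f=210/np.tan(np.radians(m["fovy"])/2)
    return m,f
def proj(n,X):
    m,f=K(n); c=np.atleast_2d(X)@np.array(m["R"]).T+np.array(m["t"])
    return np.c_[m["cx"]+f*c[:,0]/c[:,2],m["cy"]+f*c[:,1]/c[:,2]]
def back(n,uv,z):
    m,f=K(n); R=np.array(m["R"]); uv=np.atleast_2d(uv)
    d=np.c_[(uv[:,0]-m["cx"])/f,(uv[:,1]-m["cy"])/f,np.ones(len(uv))]@R
    o=-R.T@np.array(m["t"]); return o+d*((z-o[2])/d[:,2])[:,None]
def snap(n,f):
    im=vision.camera(n); cv2.imwrite("pics/"+f,im[:,:,::-1]); return im
E
python3 - <<'E'
from h import *
ims=[]
for n in("top","scene"):
    im=snap(n,n+"0.png"); 
    m,f=K(n); R=np.array(m["R"]); print(n,f,m["cx"],m["cy"],-R.T@np.array(m["t"]))
    for k in("key","balance","socket"):
        print(k,[(np.round(d["box"]).tolist(),round(d["p"],2)) for d in spot_in(n,k)][:6])
print(sensors.sense())
E
```

```text
top 445.64598784983224 277.934036971404 204.9247936759902 [ 0.46366369 -0.01504871  1.03055199]
key [([270.0, 208.0, 27.0, 36.0], 0.81), ([423.0, 279.0, 30.0, 38.0], 0.81), ([290.0, 274.0, 35.0, 28.0], 0.6)]
balance [([83.0, 123.0, 120.0, 136.0], 0.81)]
socket [([85.0, 123.0, 115.0, 135.0], 0.57)]
scene 410.17208111528043 280.62798542115746 206.9832706101436 [ 1.17578781 -0.55087423  0.68034642]
key [([220.0, 180.0, 26.0, 35.0], 0.79), ([263.0, 190.0, 28.0, 27.0], 0.75), ([118.0, 216.0, 29.0, 41.0], 0.67), ([292.0, 253.0, 41.0, 43.0], 0.61)]
balance [([324.0, 150.0, 114.0, 79.0], 0.66)]
socket [([327.0, 152.0, 113.0, 78.0], 0.63)]
{'t': 0.4, 'joint_pos': array([ 1.09621381e+00,  1.16069195e-01,  1.44168168e+00, -2.30580150e-05,
        1.58404912e+00, -3.77880008e-02]), 'joint_vel': array([-5.56146591e-04, -1.15734240e-03,  9.76491986e-05, -1.77693958e-03,
       -1.58766648e-03,  7.89190825e-04]), 'joint_torque': array([ 1.60264785e-04, -7.30884075e+01, -6.31948185e+01,  1.33833024e-05,
        1.35623046e-03, -1.73297587e-05]), 'tcp_pos': array([0.28554382, 0.61159839, 0.25320572]), 'orientation': array([-6.80667813e-01, -3.06693750e+00,  3.24244392e-04]), 'ft_force': array([-0.69321019, -0.09389376,  0.16544584]), 'wrist_torque': array([-0.00349341, -0.00856709, -0.0021851 ]), 'gripper_force': 0.0, 'gripper_width': 0.08543725945528707}
```

View pics/top0.png

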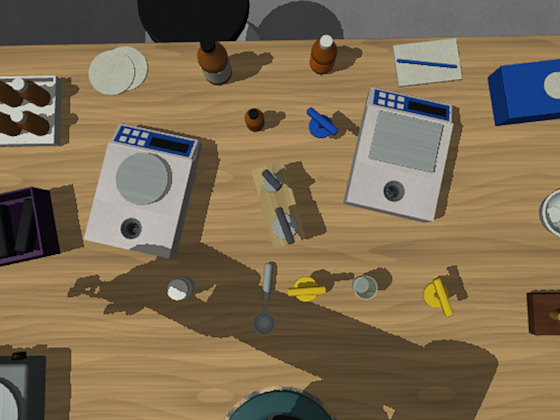

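View pics/scene0.png

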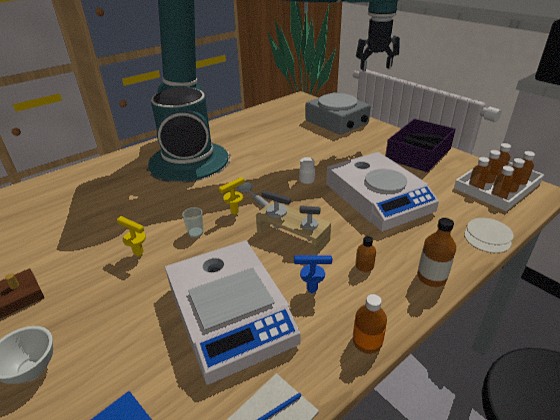

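The top view shows the round-pan balance at (143,185), its recess at (131,229), and the rack at (277,205). Key candidates in the top view:
- The two rack keys are at (271,181) and (285,225). The one at (285,225) has the longer bar, so it looks like the larger.
- The yellow ones at (305,290) and (438,295) and the blue one at (320,122) are look-alikes.

I'll confirm with an enlarged crop.

```bash
python3 - <<'E'
from h import *
im=cv2.imread("pics/top0.png")
a=cv2.resize(im[155:255,235:320],None,fx=5,fy=5,interpolation=cv2.INTER_CUBIC)
b=cv2.resize(im[115:265,80:205],None,fx=3,fy=3,interpolation=cv2.INTER_CUBIC)
c=np.zeros((500,a.shape[1]+b.shape[1],3),np.uint8); c[:,:a.shape[1]]=a; c[:450,a.shape[1]:]=b
cv2.imwrite("pics/crop1.png",c)
g=cv2.cvtColor(im,cv2.COLOR_BGR2HSV)
# dark unsaturated = bars
m=((g[...,2]<90)&(g[...,1]<110)).astype(np.uint8); m[:160]=0;m[250:]=0;m[:,:250]=0;m[:,305:]=0
n,l,s,cc=cv2.connectedComponentsWithStats(m)
for i in range(1,n):
    if s[i,4]>30:
        pts=np.argwhere(l==i)[:,::-1].astype(np.float32); print(s[i],cc[i],cv2.minAreaRect(pts))
        bx=cv2.boxPoints(cv2.minAreaRect(pts)); print(np.round(back("top",bx,0.111),4).tolist())
w=((g[...,2]>150)&(g[...,1]<40)).astype(np.uint8); w[:120]=0;w[262:]=0;w[:,:80]=0;w[:,205:]=0
print(cv2.minAreaRect(np.argwhere(w)[:,::-1].astype(np.float32)))
for k,uv,z in(("sock",(131,229),.07),("pan",(143.5,178.5),.081),("sm",(271,181),.111),("lg",(285,225),.111)): print(k,back("top",uv,z))
E
```

```text
[262 169  29  22 310] [276.38709677 178.38387097] ((275.6741027832031, 178.92135620117188), (22.186140060424805, 24.43473243713379), 77.00537872314453)
[[0.614, 0.0284, 0.111], [0.6248, -0.0214, 0.111], [0.5792, -0.0311, 0.111], [0.5685, 0.0185, 0.111]]
[275 205  30  39 437] [288.18764302 223.27231121] ((290.7408752441406, 222.9123992919922), (37.93347930908203, 20.76089096069336), 70.01689910888672)
[[0.5346, 0.0019, 0.111], [0.5487, -0.0387, 0.111], [0.4747, -0.0641, 0.111], [0.4607, -0.0238, 0.111]]
((140.0275115966797, 189.38595581054688), (86.5823745727539, 122.3482894897461), 13.570433616638184)
sock [[0.49829656 0.31348396 0.07      ]]
pan [[0.60636981 0.28415808 0.081     ]]
sm [[0.59235616 0.0083855  0.111     ]]
lg [[ 0.50039618 -0.01931158  0.111     ]]
```

View pics/crop1.png

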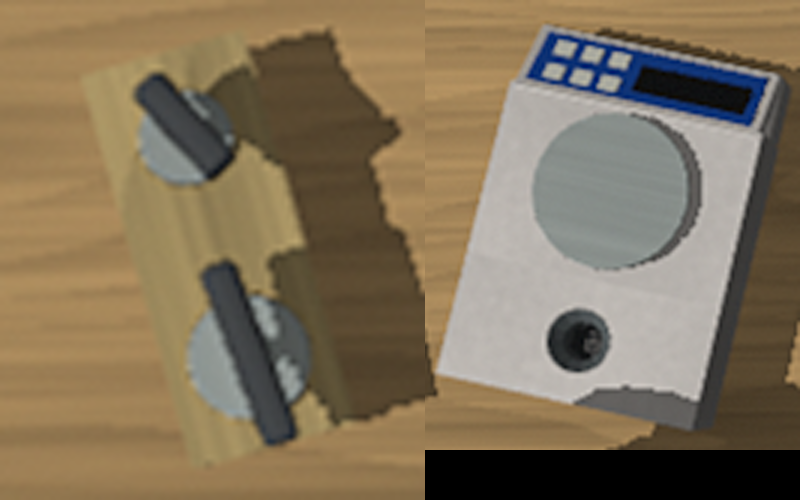

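The crop confirms it: the rack key at (285,225) has the longer bar and bigger flange, so it is the larger key. The small key is at (271,181), and the recess mouth is at (131.3,228.4). The pan-to-recess distance comes to 112 mm against 110 expected. I'll move above the key.

Call:
{"name": "step_arm", "arguments": {
  "moves": [
    {"delta_pos": [-4.2, -4.4, 0], "dr": [0, 0, 0], "fingers": -1},
    {"delta_pos": [-4.2, -4.4, 0], "dr": [0, 0, 0], "fingers": -1},
    {"delta_pos": [-4.2, -4.4, 0], "dr": [0, 0, 0], "fingers": -1},
    {"delta_pos": [-4.2, -4.4, 0], "dr": [0, 0, 0], "fingers": -1},
    {"delta_pos": [-4.2, -4.4, 0], "dr": [0, 0, 0], "fingers": -1}
  ]
}}

```text
t: 1.02
tcp_pos: [0.383, 0.3216, 0.2535]
orientation: [0.68, 3.067, 0.001]
ft_force: [0.8, 0.5, 0.2]
gripper_width: 0.0854
gripper_force: 0.0
```

Call:
{"name": "step_arm", "arguments": {
  "moves": [
    {"delta_pos": [-4.2, -4.4, 0], "dr": [0, 0, 0], "fingers": -1},
    {"delta_pos": [-4.2, -4.4, 0], "dr": [0, 0, 0], "fingers": -1},
    {"delta_pos": [-4.2, -4.4, 0], "dr": [0, 0, 0], "fingers": -1},
    {"delta_pos": [-4.2, -4.4, 0], "dr": [0, 0, 0], "fingers": -1},
    {"delta_pos": [-4.2, -4.4, 0], "dr": [0, 0, 0], "fingers": -1}
  ]
}}

```text
t: 1.65
tcp_pos: [0.4802, 0.0332, 0.2537]
orientation: [0.681, 3.066, 0.0]
ft_force: [0.7, 0.1, -0.2]
gripper_width: 0.0854
gripper_force: 0.0
```

Call:
{"name": "step_arm", "arguments": {
  "moves": [
    {"delta_pos": [0, 0, 0], "dr": [0, 0, -0.154], "fingers": -1},
    {"delta_pos": [0, 0, 0], "dr": [0, 0, -0.154], "fingers": -1},
    {"delta_pos": [0, 0, 0], "dr": [0, 0, -0.154], "fingers": -1},
    {"delta_pos": [0, 0, 0], "dr": [0, 0, -0.154], "fingers": -1},
    {"delta_pos": [0, 0, 0], "dr": [0, 0, -0.154], "fingers": -1}
  ]
}}

```text
t: 2.28
tcp_pos: [0.48, 0.0352, 0.2534]
orientation: [-0.529, 3.097, -0.0]
ft_force: [-0.7, -0.4, -0.4]
gripper_width: 0.0853
gripper_force: 0.0
```

```bash
cat >> h.py <<'E'
def goto(xyz,tx_yaw=None):
    s=sensors.sense(); R=Ro.from_rotvec(s["orientation"]); M=R.as_matrix()
    d=R.inv().apply(np.array(xyz)-s["tcp_pos"])*100
    yaw=np.degrees(np.arctan2(M[1,0],M[0,0])); print("tcp",np.round(s["tcp_pos"],4),"xyaw",round(yaw,2),"tilt z",np.round(M[:,2],3),"delta cm",np.round(d,2))
    if tx_yaw is not None:
        e=(tx_yaw-yaw+180)%360-180; print("dr z",round(-np.radians(e),4))
E
python3 - <<'E'
from h import *
goto([.5,-.02,.25],199)
im=snap("wrist","w1.png")
for k in("key","small_key"): print(k,[(d["box"],round(d["p"],2),back("wrist",np.argwhere(d["region"]).mean(0)[::-1],.1)) for d in trace("wrist",k)])
print(proj("wrist",[[.5,-.02,.111],[.592,.008,.111]]))
E
```

```text
tcp [0.48   0.0352 0.2534] xyaw -160.62 tilt z [ 0. -0. -1.] delta cm [-0.06 -5.87  0.34]
dr z 0.0066
key [([199.8, 160.4, 54.0, 88.3], 0.96, array([[ 0.49487654, -0.01489325,  0.1       ]])), ([92.3, 377.4, 21.6, 20.5], 0.77, array([[ 0.73895156, -0.08219563,  0.1       ]])), ([170.5, 11.3, 97.8, 69.4], 0.76, array([[ 0.36971662, -0.05674046,  0.1       ]]))]
small_key [([201.2, 269.4, 47.7, 64.9], 0.9, array([[0.58602169, 0.00914362, 0.1       ]]))]
[[215.98189724 209.85917048]
 [217.91921014 305.88853817]]
```

View pics/w1.png

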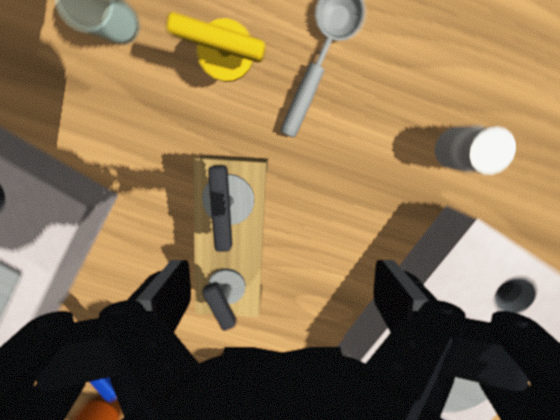

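The wrist view shows the large key's bar from (218,166) to (224,250), the small key at (222,300), and the correct recess at right, (516,294). I'll measure both.

```bash
python3 - <<'E'
from h import *
im=cv2.imread("pics/w1.png"); g=cv2.cvtColor(im,cv2.COLOR_BGR2HSV)
def comp(m,roi):
    x0,y0,x1,y1=roi; z=np.zeros_like(m); z[y0:y1,x0:x1]=m[y0:y1,x0:x1]
    n,l,s,c=cv2.connectedComponentsWithStats(z); i=1+s[1:,4].argmax(); print(s[i])
    return np.argwhere(l==i)[:,::-1].astype(np.float32)
m=((g[...,2]<75)).astype(np.uint8)
p=comp(m,(200,155,250,262)); r=cv2.minAreaRect(p); print(r)
W=back("wrist",cv2.boxPoints(r),.109); print(W.round(4)); print("c",W.mean(0))
e=[np.linalg.norm(W[1]-W[0]),np.linalg.norm(W[2]-W[1])]; d=(W[1]-W[0]) if e[0]>e[1] else (W[2]-W[1]); print(e,"yaw",np.degrees(np.arctan2(d[1],d[0]))%180)
print("sock wrist",back("wrist",(516,294),.07))
# top: balance edges for yaw
t=cv2.imread("pics/top0.png"); 
c=lambda x,y:((x-425)/3+80,y/3+115)
P=back("top",[c(437,372),c(510,82),c(695,428),c(762,130)],.07);print(P.round(4))
for a,b in((0,1),(2,3)): v=P[b]-P[a]; print(np.degrees(np.arctan2(v[1],v[0])))
v=P[2]-P[0]; print("y edge",np.degrees(np.arctan2(v[1],v[0]))+90,np.linalg.norm(v))
E
```

```text
[ 208  166   23   84 1053]
((219.8724365234375, 207.46897888183594), (83.79290008544922, 19.93091583251953), 85.2363510131836)
[[ 0.4661 -0.0385  0.109 ]
 [ 0.4592 -0.0227  0.109 ]
 [ 0.5309  0.005   0.109 ]
 [ 0.5385 -0.012   0.109 ]]
c [ 0.49867695 -0.01708183  0.109     ]
[np.float64(0.017272729825062155), np.float64(0.07687526217944518)] yaw 21.11710330407103
sock wrist [[0.49718462 0.31548337 0.07      ]]
[[0.4782 0.4151 0.07  ]
 [0.6895 0.3662 0.07  ]
 [0.4355 0.2285 0.07  ]
 [0.6508 0.1809 0.07  ]]
-13.04062109829225
-12.474126238794524
y edge -12.88045824732049 0.19139010990668945
```

Call:
{"name": "step_arm", "arguments": {
  "moves": [
    {"delta_pos": [-0.1, -5.65, 0], "dr": [0, 0, 0], "fingers": -1},
    {"delta_pos": [0, 0, 5], "dr": [0, 0, 0], "fingers": -1},
    {"delta_pos": [0, 0, 5], "dr": [0, 0, 0], "fingers": -1},
    {"delta_pos": [0, 0, 3], "dr": [0, 0, 0], "fingers": -1},
    {"delta_pos": [0, 0, 1.7], "dr": [0, 0, 0], "fingers": -1}
  ]
}}

```text
t: 3.05
tcp_pos: [0.499, -0.0178, 0.1048]
orientation: [0.516, -3.097, -0.001]
ft_force: [0.2, 0.4, -0.1]
gripper_width: 0.0855
gripper_force: 0.0
```

Call:
{"name": "step_arm", "arguments": {
  "moves": [
    {"delta_pos": [0, 0, 0], "dr": [0, 0, 0], "fingers": -1},
    {"delta_pos": [0, 0, 0], "dr": [0, 0, 0], "fingers": 1},
    {"delta_pos": [0, 0, 0], "dr": [0, 0, 0], "fingers": 1},
    {"delta_pos": [0, 0, 0], "dr": [0, 0, 0], "fingers": 1},
    {"delta_pos": [0, 0, 0], "dr": [0, 0, 0], "fingers": 1}
  ],
  "force": 60
}}

```text
t: 3.68
tcp_pos: [0.4996, -0.0178, 0.1068]
orientation: [-0.521, 3.097, -0.0]
ft_force: [-0.8, 0.1, 0.9]
gripper_width: 0.0148
gripper_force: 58.4
```

Call:
{"name": "step_arm", "arguments": {
  "moves": [
    {"delta_pos": [0, 0, 0], "dr": [0, 0, 0], "fingers": 1},
    {"delta_pos": [0, 0, 0], "dr": [0, 0, 0], "fingers": 1},
    {"delta_pos": [0, 0, 0], "dr": [0, 0, 0], "fingers": 1}
  ]
}}

```text
t: 4.05
tcp_pos: [0.4996, -0.0178, 0.1068]
orientation: [-0.521, 3.098, -0.0]
ft_force: [-2.4, 0.2, 5.7]
gripper_width: 0.0152
gripper_force: 59.3
```

Call:
{"name": "step_arm", "arguments": {
  "moves": [
    {"delta_pos": [0, 0, -1.5], "dr": [0, 0, 0], "fingers": 1},
    {"delta_pos": [0, 0, -2.5], "dr": [0, 0, 0], "fingers": 1},
    {"delta_pos": [0, 0, -2.5], "dr": [0, 0, 0], "fingers": 1},
    {"delta_pos": [0, 0, -3], "dr": [0, 0, 0], "fingers": 1},
    {"delta_pos": [0, 0, 0], "dr": [0, 0, 0], "fingers": 1}
  ]
}}

```text
t: 4.68
tcp_pos: [0.5001, -0.0179, 0.2037]
orientation: [-0.52, 3.095, -0.001]
ft_force: [0.7, -0.5, -4.3]
gripper_width: 0.0147
gripper_force: 59.1
```

```bash
python3 - <<'E'
from h import *
print(sensors.sense()["ft_force"],sensors.sense()["gripper_width"])
goto([.498,.3145,.201],-193)
im=snap("wrist","w2.png"); snap("scene","s2.png")
a=im[:,:,::-1]; s=cv2.imread("pics/s2.png")
print(proj("scene",sensors.sense()["tcp_pos"]))
u,v=proj("scene",sensors.sense()["tcp_pos"])[0].astype(int)
c=cv2.resize(s[v-40:v+60,u-45:u+45],None,fx=4,fy=4,interpolation=cv2.INTER_CUBIC)
o=np.zeros((420,800,3),np.uint8); o[:400,:360]=c; o[:330,362:800]=cv2.resize(a,(438,330)); cv2.imwrite("pics/c2.png",o)
E
```

```text
[ 0.65947766 -0.47345452 -4.34432735] 0.014701073764680522
tcp [ 0.5001 -0.0179  0.2037] xyaw -160.91 tilt z [ 0.004 -0.    -1.   ] delta cm [-10.67  31.48   0.26]
dr z 0.5601
[[274.42708095 162.85872472]]
```

View pics/c2.png

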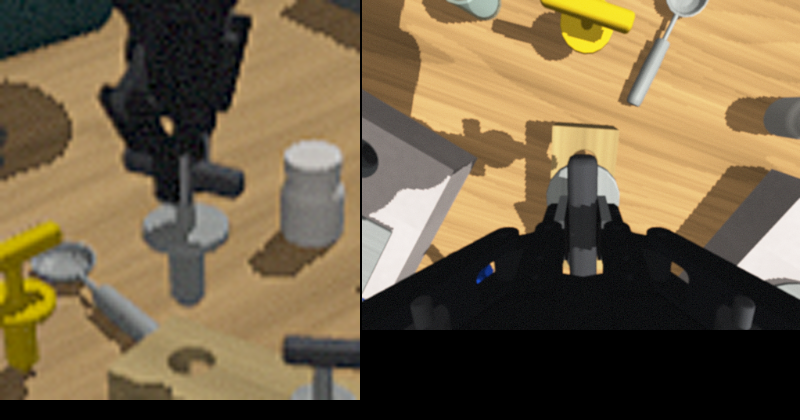

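The key is held upright and clear of the rack (flange at crop (185,225)). The small key is still in its hole. Next I'll carry it over the recess.

Call:
{"name": "step_arm", "arguments": {
  "moves": [
    {"delta_pos": [-1.78, 5.25, 0], "dr": [0, 0, 0], "fingers": 1},
    {"delta_pos": [-1.78, 5.25, 0], "dr": [0, 0, 0], "fingers": 1},
    {"delta_pos": [-1.78, 5.25, 0], "dr": [0, 0, 0], "fingers": 1},
    {"delta_pos": [-1.78, 5.25, 0], "dr": [0, 0, 0], "fingers": 1},
    {"delta_pos": [-1.78, 5.25, 0], "dr": [0, 0, 0], "fingers": 1}
  ]
}}

```text
t: 5.4
tcp_pos: [0.4969, 0.261, 0.1996]
orientation: [0.521, -3.096, 0.001]
ft_force: [0.9, -0.5, -3.5]
gripper_width: 0.015
gripper_force: 59.5
```

Call:
{"name": "step_arm", "arguments": {
  "moves": [
    {"delta_pos": [-1.78, 5.25, 0], "dr": [0, 0, 0], "fingers": 1},
    {"delta_pos": [0, 0, 0], "dr": [0, 0, 0.14], "fingers": 1},
    {"delta_pos": [0, 0, 0], "dr": [0, 0, 0.14], "fingers": 1},
    {"delta_pos": [0, 0, 0], "dr": [0, 0, 0.14], "fingers": 1},
    {"delta_pos": [0, 0, 0], "dr": [0, 0, 0.14], "fingers": 1}
  ]
}}

```text
t: 6.02
tcp_pos: [0.4968, 0.3146, 0.1993]
orientation: [-0.362, -3.119, 0.003]
ft_force: [0.1, 0.2, -3.4]
gripper_width: 0.0149
gripper_force: 59.9
```

Call:
{"name": "step_arm", "arguments": {
  "moves": [
    {"delta_pos": [0, 0, 0], "dr": [0, 0, 0], "fingers": 1},
    {"delta_pos": [0, 0, 0], "dr": [0, 0, 0], "fingers": 1}
  ]
}}

```text
t: 6.28
tcp_pos: [0.4971, 0.3147, 0.2004]
orientation: [-0.35, -3.121, 0.001]
ft_force: [0.6, -0.9, -3.6]
gripper_width: 0.0149
gripper_force: 59.8
```

```bash
python3 - <<'E'
from h import *
goto([.498,.3145,.201],-193)
s=sensors.sense(); M=Ro.from_rotvec(s["orientation"]).as_matrix(); T=s["tcp_pos"]
im=snap("wrist","w3.png")[:,:,::-1].copy()
th=np.linspace(0,2*np.pi,60)
P=lambda X:T+np.array(X)@M.T
fl=proj("wrist",P(np.c_[.027*np.cos(th),.027*np.sin(th),np.full(60,.040)]))
bar=proj("wrist",P([[x,y,-.005] for x,y in((.04,.008),(.04,-.008),(-.04,-.008),(-.04,.008))]))
ra=proj("wrist",np.c_[.498+.0225*np.cos(th),.3145+.0225*np.sin(th),np.full(60,.07)])
print(np.round([fl.min(0),fl.max(0)]),bar.round())
for p,c in((fl,(0,255,0)),(bar,(0,0,255)),(ra,(255,0,255))): cv2.polylines(im,[p.round().astype(np.int32)],1,c,1)
sc=snap("top","t3.png")[:,:,::-1].copy()
ra=proj("top",np.c_[.498+.0225*np.cos(th),.3145+.0225*np.sin(th),np.full(60,.07)])
cv2.polylines(sc,[ra.round().astype(np.int32)],1,(255,0,255),1)
s0=snap("scene","s3.png")[:,:,::-1].copy()
ra=proj("scene",np.c_[.498+.0225*np.cos(th),.3145+.0225*np.sin(th),np.full(60,.07)])
cv2.polylines(s0,[ra.round().astype(np.int32)],1,(255,0,255),1)
u,v=ra.mean(0).astype(int)
o=np.zeros((600,800,3),np.uint8); o[:375,:500]=cv2.resize(im,(500,375)); o[:300,500:800]=cv2.resize(s0[v-70:v+30,u-50:u+50],(300,300))
k=im[150:300,170:410];o[376:600,:358]=cv2.resize(k,(358,224))
o[301:600,500:800]=cv2.resize(sc[180:280,80:180],(300,299)); cv2.imwrite("pics/c3.png",o)
E
```

```text
tcp [0.4971 0.3147 0.2004] xyaw 167.19 tilt z [-0.001 -0.001 -1.   ] delta cm [-0.09  0.   -0.06]
dr z 0.0033
[[235. 206.]
 [330. 295.]] [[303. 200.]
 [262. 200.]
 [265. 371.]
 [300. 371.]]
```

View pics/c3.png

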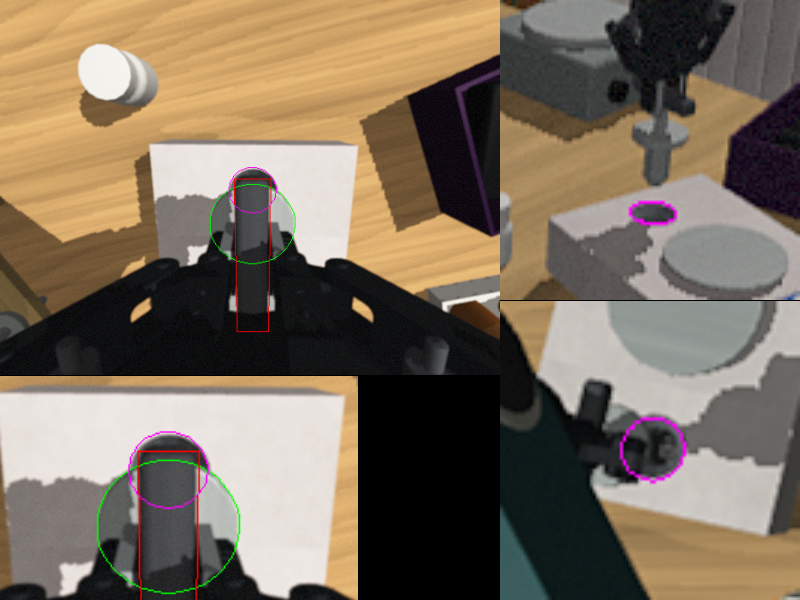

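The wrist view (upper left) shows the bar's end about 10 px past where I predicted it, while the recess matches the magenta ring in the wrist and scene views. I'll check how far the key sits off along the bar in one clean enlargement.

```bash
python3 - <<'E'
from h import *
im=cv2.imread("pics/w3.png")
k=cv2.resize(im[170:290,210:355],None,fx=5,fy=5,interpolation=cv2.INTER_CUBIC)
cv2.imwrite("pics/c4.png",k)
s=sensors.sense(); M=Ro.from_rotvec(s["orientation"]).as_matrix(); T=s["tcp_pos"]
for dx in(0,.004,.008):
  for dz in (0,.003):
    p=proj("wrist",T+np.array([[.04+dx,0,-.005+dz],[.04+dx,0,.011+dz],[.027+dx,0,.04+dz],[dx,.027,.04+dz],[dx,-.027,.04+dz]])@M.T)
    print(dx,dz,((p-[210,170])*5).round().tolist())
E
```

```text
0 0 [[364.0, 151.0], [363.0, 112.0], [362.0, 179.0], [601.0, 412.0], [123.0, 411.0]]
0 0.003 [[363.0, 143.0], [363.0, 105.0], [362.0, 173.0], [597.0, 402.0], [127.0, 402.0]]
0.004 0 [[364.0, 100.0], [363.0, 67.0], [362.0, 143.0], [603.0, 379.0], [122.0, 378.0]]
0.004 0.003 [[364.0, 93.0], [363.0, 61.0], [362.0, 137.0], [599.0, 369.0], [126.0, 369.0]]
0.008 0 [[364.0, 48.0], [363.0, 21.0], [363.0, 106.0], [604.0, 345.0], [120.0, 345.0]]
0.008 0.003 [[364.0, 43.0], [363.0, 16.0], [362.0, 101.0], [600.0, 336.0], [124.0, 336.0]]
```

View pics/c4.png

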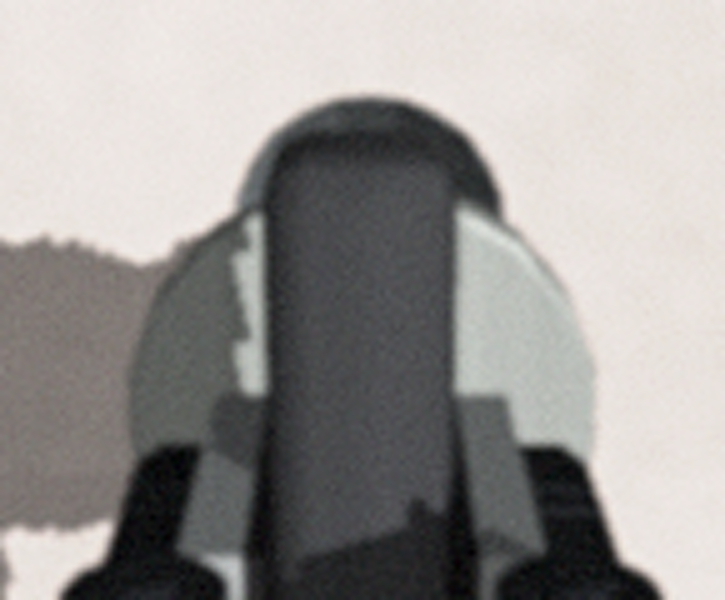

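The bar end (y≈160) and the flange edges (x 130–596) put the key axis about 1 mm behind the TCP along the bar, so nearly on target. The mouth's visible arc has its top at (370,97) and its sides at x≈240 and 503. I'll check that against the prediction.

```bash
python3 - <<'E'
from h import *
im=cv2.imread("pics/w3.png").astype(float)
g=im.mean(2)
from scipy.ndimage import map_coordinates
from scipy.optimize import least_squares
# radial search for white->dark edge on mouth's far arc
c=np.array([284,215.]); pts=[]
for a in np.radians(np.arange(-160,-19,5)):
    r=np.arange(10,45,.25); v=map_coordinates(g,[c[1]+r*np.sin(a),c[0]+r*np.cos(a)],order=1)
    # outermost dark pixel
    i=np.where(v<170)[0]
    if len(i): pts.append(c+r[i[-1]]*np.array([np.cos(a),np.sin(a)]))
pts=np.array(pts); W=back("wrist",pts,.07)[:,:2]
print(np.c_[((pts-[210,170])*5).round(),(W*1000).round(1),(np.hypot(*(W-[.498,.3145]).T)*1000).round(1)])
sel=pts[:,1]<211
f=lambda p:np.hypot(*(W[sel]-p).T)-.0225
s=least_squares(f,[.498,.3145],loss="soft_l1",f_scale=.0005); print(s.x,f(s.x).round(4))
E
```

```text
[[242.  178.  487.5 296.2  21.1]
 [247.  167.  485.8 297.4  21. ]
 [252.  157.  484.2 298.7  20.9]
 [259.  148.  482.9 300.3  20.7]
 [266.  137.  481.5 301.8  20.9]
 [274.  129.  480.3 303.5  20.8]
 [284.  123.  479.7 305.4  20.4]
 [293.  115.  478.9 307.2  20.5]
 [303.  109.  478.2 309.1  20.6]
 [313.  104.  477.7 311.   20.6]
 [325.  100.  477.5 312.9  20.5]
 [336.   97.  477.4 314.8  20.6]
 [347.   96.  477.6 316.8  20.5]
 [359.   94.  477.8 318.7  20.6]
 [370.   94.  478.1 320.6  20.8]
 [381.   94.  478.6 322.4  20.9]
 [393.   96.  479.3 324.2  21.1]
 [404.   98.  480.1 325.9  21.2]
 [415.  102.  481.1 327.6  21.4]
 [425.  106.  482.2 329.2  21.5]
 [436.  111.  483.5 330.6  21.7]
 [445.  117.  484.9 332.   21.9]
 [454.  124.  486.4 333.2  22. ]
 [464.  131.  487.9 334.5  22.4]
 [472.  140.  489.6 335.5  22.6]
 [478.  150.  491.5 336.1  22.6]
 [484.  159.  493.3 336.8  22.8]
 [489.  170.  495.3 337.3  23. ]
 [495.  180.  497.2 337.9  23.4]]
[0.49983352 0.31520275] [ 0.0002  0.0002  0.0002 -0.      0.0002  0.0003 -0.0001 -0.      0.
  0.0001 -0.0001 -0.     -0.0002 -0.0002 -0.0001 -0.0001 -0.0001 -0.0001
 -0.     -0.     -0.     -0.     -0.      0.0002  0.0002  0.      0.0001
  0.0001  0.0003]
```

The arc fits a 22.5 mm radius to 0.3 mm. The recess is at (0.4998, 0.3152) and the key axis at about (0.498, 0.3145). I'll correct and lower.

Call:
{"name": "step_arm", "arguments": {
  "moves": [
    {"delta_pos": [-0.15, 0.1, 0], "dr": [0, 0, 0], "fingers": 1},
    {"delta_pos": [0, 0, 1.5], "dr": [0, 0, 0], "fingers": 1},
    {"delta_pos": [0, 0, 1.2], "dr": [0, 0, 0], "fingers": 1},
    {"delta_pos": [0, 0, 0.8], "dr": [0, 0, 0], "fingers": 1},
    {"delta_pos": [0, 0, 0], "dr": [0, 0, 0], "fingers": 1}
  ]
}}

```text
t: 7.05
tcp_pos: [0.4987, 0.3153, 0.1653]
orientation: [-0.355, -3.12, 0.001]
ft_force: [0.2, 0.1, -3.1]
gripper_width: 0.0148
gripper_force: 59.7
```

Call:
{"name": "step_arm", "arguments": {
  "moves": [
    {"delta_pos": [0, 0, 0.4], "dr": [0, 0, 0], "fingers": 1},
    {"delta_pos": [0, 0, 0.4], "dr": [0, 0, 0], "fingers": 1},
    {"delta_pos": [0, 0, 0.4], "dr": [0, 0, 0], "fingers": 1},
    {"delta_pos": [0, 0, 0.3], "dr": [0, 0, 0], "fingers": 1},
    {"delta_pos": [0, 0, 0], "dr": [0, 0, 0], "fingers": 1}
  ]
}}

```text
t: 7.68
tcp_pos: [0.4989, 0.3154, 0.151]
orientation: [-0.355, -3.121, 0.0]
ft_force: [0.5, 0.7, -4.3]
gripper_width: 0.0153
gripper_force: 59.8
```

No contact yet. The tip is in the bore, so I'll go on into the hex gently.

Call:
{"name": "step_arm", "arguments": {
  "moves": [
    {"delta_pos": [0, 0, 0.3], "dr": [0, 0, 0], "fingers": 1},
    {"delta_pos": [0, 0, 0.3], "dr": [0, 0, 0], "fingers": 1},
    {"delta_pos": [0, 0, 0.3], "dr": [0, 0, 0], "fingers": 1},
    {"delta_pos": [0, 0, 0.3], "dr": [0, 0, 0], "fingers": 1},
    {"delta_pos": [0, 0, 0], "dr": [0, 0, 0], "fingers": 1}
  ]
}}

```text
t: 8.3
tcp_pos: [0.4989, 0.3154, 0.139]
orientation: [-0.355, -3.121, 0.0]
ft_force: [-0.5, 0.5, -3.4]
gripper_width: 0.0149
gripper_force: 59.8
```

Call:
{"name": "step_arm", "arguments": {
  "moves": [
    {"delta_pos": [0, 0, 0.3], "dr": [0, 0, 0], "fingers": 1},
    {"delta_pos": [0, 0, 0.3], "dr": [0, 0, 0], "fingers": 1},
    {"delta_pos": [0, 0, 0.3], "dr": [0, 0, 0], "fingers": 1},
    {"delta_pos": [0, 0, 0.3], "dr": [0, 0, 0], "fingers": 1},
    {"delta_pos": [0, 0, 0.2], "dr": [0, 0, 0], "fingers": 1}
  ]
}}

```text
t: 8.93
tcp_pos: [0.499, 0.3154, 0.125]
orientation: [-0.355, -3.121, 0.0]
ft_force: [0.0, -0.1, -3.5]
gripper_width: 0.0149
gripper_force: 59.8
```

Call:
{"name": "step_arm", "arguments": {
  "moves": [
    {"delta_pos": [0, 0, 0.15], "dr": [0, 0, 0], "fingers": 1},
    {"delta_pos": [0, 0, 0.1], "dr": [0, 0, 0], "fingers": 1},
    {"delta_pos": [0, 0, 0], "dr": [0, 0, 0], "fingers": 1}
  ]
}}

```text
t: 9.3
tcp_pos: [0.499, 0.3154, 0.1228]
orientation: [-0.355, -3.121, 0.0]
ft_force: [0.5, 0.2, -3.4]
gripper_width: 0.0147
gripper_force: 59.8
```

Call:
{"name": "step_arm", "arguments": {
  "moves": [
    {"delta_pos": [0, 0, 0.1], "dr": [0, 0, 0], "fingers": 1},
    {"delta_pos": [0, 0, 0.1], "dr": [0, 0, 0], "fingers": 1},
    {"delta_pos": [0, 0, 0.1], "dr": [0, 0, 0], "fingers": 1},
    {"delta_pos": [0, 0, 0], "dr": [0, 0, 0], "fingers": 1}
  ]
}}

```text
t: 9.8
tcp_pos: [0.499, 0.3154, 0.1197]
orientation: [-0.355, -3.121, 0.0]
ft_force: [0.8, 0.3, -3.8]
gripper_width: 0.0153
gripper_force: 59.8
```

Call:
{"name": "step_arm", "arguments": {
  "moves": [
    {"delta_pos": [0, 0, 0.1], "dr": [0, 0, 0], "fingers": 1},
    {"delta_pos": [0, 0, 0], "dr": [0, 0, 0], "fingers": 1}
  ]
}}

```text
t: 10.05
tcp_pos: [0.499, 0.3155, 0.1189]
orientation: [0.355, 3.121, 0.0]
ft_force: [-0.2, 0.3, -2.5]
gripper_width: 0.0151
gripper_force: 59.9
```

Call:
{"name": "step_arm", "arguments": {
  "moves": [
    {"delta_pos": [0, 0, 0.08], "dr": [0, 0, 0], "fingers": 1},
    {"delta_pos": [0, 0, 0], "dr": [0, 0, 0], "fingers": 1}
  ]
}}

```text
t: 10.3
tcp_pos: [0.4992, 0.3156, 0.1188]
orientation: [0.355, 3.121, 0.001]
ft_force: [-2.6, -1.0, 5.1]
gripper_width: 0.0152
gripper_force: 61.0
```

Contact came at TCP z 0.1188, exactly the predicted home height. I'll release and retreat upward.

Call:
{"name": "step_arm", "arguments": {
  "moves": [
    {"delta_pos": [0, 0, 0], "dr": [0, 0, 0], "fingers": 0.3},
    {"delta_pos": [0, 0, 0], "dr": [0, 0, 0], "fingers": -1},
    {"delta_pos": [0, 0, 0], "dr": [0, 0, 0], "fingers": -1},
    {"delta_pos": [0, 0, 0], "dr": [0, 0, 0], "fingers": -1},
    {"delta_pos": [0, 0, 0], "dr": [0, 0, 0], "fingers": -1}
  ]
}}

```text
t: 10.92
tcp_pos: [0.499, 0.3154, 0.118]
orientation: [0.355, 3.121, -0.0]
ft_force: [-0.2, -0.7, 0.8]
gripper_width: 0.0856
gripper_force: 0.0
```

Call:
{"name": "step_arm", "arguments": {
  "moves": [
    {"delta_pos": [0, 0, -1], "dr": [0, 0, 0], "fingers": -1},
    {"delta_pos": [0, 0, -3], "dr": [0, 0, 0], "fingers": -1},
    {"delta_pos": [0, 0, -4], "dr": [0, 0, 0], "fingers": -1},
    {"delta_pos": [0, 0, -4], "dr": [0, 0, 0], "fingers": -1},
    {"delta_pos": [0, -2, -3], "dr": [0, 0, 0], "fingers": -1}
  ]
}}

```text
t: 11.55
tcp_pos: [0.4945, 0.2964, 0.2706]
orientation: [0.354, 3.12, 0.002]
ft_force: [0.2, 0.4, 0.0]
gripper_width: 0.0853
gripper_force: 0.0
```

```bash
python3 - <<'E'
from h import *
s=sensors.sense(); print(s["t"],s["tcp_pos"],s["gripper_width"],s["ft_force"])
w=snap("wrist","w5.png")[:,:,::-1].copy(); s0=snap("scene","s5.png")[:,:,::-1].copy()
th=np.linspace(0,2*np.pi,60); c=np.c_[np.cos(th),np.sin(th)]*.027+[.4998,.3152]
for n,i in(("wrist",w),("scene",s0)): cv2.polylines(i,[proj(n,np.c_[c,np.full(60,.078)]).round().astype(np.int32)],1,(255,0,255),1)
u,v=proj("scene",[.5,.315,.08])[0].astype(int)
o=np.zeros((400,800,3),np.uint8); o[:330,:440]=cv2.resize(w,(440,330)); o[:360,440:800]=cv2.resize(s0[v-60:v+40,u-50:u+50],(360,360),interpolation=cv2.INTER_CUBIC); cv2.imwrite("pics/c5.png",o)
E
```

```text
11.55 [0.49451672 0.296365   0.27055094] 0.08526050642922442 [0.17999776 0.4326805  0.02961248]
```

View pics/c5.png

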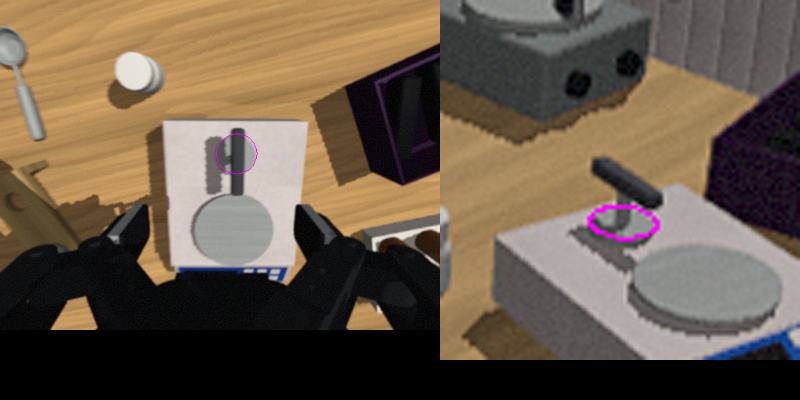

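The key stands upright with its flange flat on the deck, on the predicted ring in both views to about 1 px. The gripper is clear.

```bash
python3 -c "
from bench import bot; print(bot.hand_in())"
```

```text
the job is handed in; nothing more can be done
None
```

The larger key stands fully home in the round-pan balance's socket, its flange flat on the deck, the smaller key was left in the rack, and the job was handed in at about 11.6 s; no verdict came back.

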